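# Clear the chest lid and hold it half open

## Task

The blue rattle is lying on the lid of the wooden chest: with the lid still shut, pick the rattle up and set it down flat inside the green basket (lower it in, do not drop it) and let go of it. Then lift the chest's lid by its bar and hold it half open, at 45 degrees, so that I can reach in; it has no stay and falls shut, so finish while still holding it there with the gripper. Leave all the other things on the table where they are.

Things in the scene. Friction and masses are not known exactly. Their poses are not given: they have to be found in the camera images.
- chest: Light wooden chest, 220 (x) x 240 (y) x 110 mm high, walls 10 mm, fixed to the table, with a darker wooden lid on top. Origin at the centre of its underside on the table, z up; its -x side is the front (towards the robot at yaw 0), +x side is the hinge side.
- lid (a joint): Opening angle of the chest's lid in rad: 0 shut (level), grows as the front edge rises, 0.785 is 45 degrees, stops at 1.9. Free-running hinge without stay or spring: the lid (220 x 240 x 12 mm, about 0.35 kg, top face 122 mm above the table when shut) falls shut from any angle below about 90 degrees.
- lid_bar (a point): Middle of the lid's handle, a round aluminium bar of 12 mm diameter along the chest's y axis, 100 mm between its two posts, axis 35 mm above the lid's top face and 25 mm in from its front edge (157 mm above the table when shut; 195 mm in front of and 47 mm above the hinge). Moves with the lid. Can be pinched from above, fingers closing along the chest's x; it can turn between the fingers.
- lid_hinge (a point): Point on the hinge axis (parallel to the chest's y axis) at the middle of the chest's rear (+x) top edge, 110 mm above the table and 110 mm behind the chest's centre; does not move.
- rattle: Blue plastic rattle, 70 g, lying flat on the lid behind the bar: two upright discs 30 mm high (60 mm diameter at its -x end, yellow spot; 38 mm at +x, white spot; centres 62 mm from the origin) joined by a round handle, 20 mm diameter, along its x axis. 173 mm long. Origin on the underside below the middle of the handle, z up.
- rattle_mid (a point): Middle of the rattle's handle, on the handle's axis, 15 mm above the rattle's underside; about 75 mm of handle lies free between the discs.
- basket: Green slatted plastic basket, open on top, 240 (x) x 170 (y) x 60 mm high outside, walls and floor 5 mm, fixed to the table. It stands left or right of the chest. Origin at the centre of its underside, z up.
- teether: Orange silicone teething ring, 72 mm across, 13 mm thick, on the wooden tray; leave alone. Origin at the centre of its underside.
- jar: Closed glass jar with an aluminium cap, 64 mm in diameter, 85 mm high, on the wooden tray; leave alone. Origin at the centre of its underside.
- hairbrush: Wooden hairbrush, 195 mm long, lying bristles down at the rear left; leave alone. Origin on the table under its middle.
- lotion: White lotion bottle, 54 mm in diameter, 150 mm high, standing at the rear right; leave alone. Origin at the centre of its underside.
- beaker: Yellow plastic beaker, 66 mm across, 60 mm high, standing at the rear right; leave alone. Origin at the centre of its underside.
- tray: Low wooden tray, 240 x 170 x 15 mm, fixed, on the other side of the chest from the basket, carrying jar and teether. Origin at the centre of its underside.
There are look-alikes about, which are no part of the job. Of the things that look like the rattle, the largest one is meant.

How it is judged:
By the outcome, as a careful person would: the job done as asked, in the order asked, and still so for the second after the job is handed in, while the arm keeps its last pose, push and grip.
It also fails if it takes over 51 s, if anything falls off the work surface, if the arm or the gripper's body presses on something with over 40 N, if the wrist force passes 120 N, or if a joint passes its speed limit or range.

## Robot

A 7-joint arm with a two-finger parallel gripper is mounted at the origin on the work surface. World frame = base frame: x ahead of the robot, y to its left, z up, the work surface at z = 0. Lengths are in m, angles in rad, forces in N, time in s.
With the tool pointing down it reaches from about 0.4 to 0.85 m from the base axis. Payload 4.5 kg.
Tool frame: the origin (TCP) lies at the very end of the fingers, on their centre line; the grasp point (between the pads) lies 19 mm behind it; z points along the fingers, y is the line along which they close (so a half turn about z gives the same grasp; the last joint's range is limited). The gripper opens to 85 mm and grips with 20 to 120 N. Pads are 22 mm wide; open, the fingers measure 114 mm over their backs; the gripper's body (76 mm by 85 mm) begins 54 mm behind the grasp point. The pads swing forward as they close: fully open they stand 13 mm farther back than shut.
Start: joints at [0.034, 0.689, -0.195, 1.565, 0.157, 0.902, -0.215], TCP at [0.625, 0, 0.231] pointing down, gripper open.
Joint ranges: [-3.01, 3.01], [-0.46, 2.08], [-1.47, 1.51], [0.13, 2.56], [-1, 4.14], [0.04, 2.09], [-2.66, 2.66]. Speed limits (rad/s): [2.57, 2.57, 3.14, 3.14, 3.14, 3.14, 3.14].

## Interface

Orientations are given as a unit quaternion [w, x, y, z].
In Python, from rig import * gives the robot as it stands. The module is installed in compiled form; this text tells all that it offers.
- The arm moves only by the shell command python3 -m creep 'ROWS' [FORCE]. ROWS is JSON, one flat list of numbers, 7 for each row, row after row: the gripper's target within -1 to 1 (fully open at 1, half-way at 0, shut at -1), then the shift along the world's x, y, z in mm, then the turn, a rotation vector about the world's x, y, z in rad. A call has 1 to 12 rows; each row shifts and turns the commanded pose from where the row before left it; what a row does not reach is not made up. A row lasts 1/8 s, in which the tool goes at most 62.5 mm and 10.7 degrees, less where a joint would pass 70% of its speed; a pose out of reach is approached as far as the arm can. A call is refused whole if a number of a shift passes 62.5 or a number of a turn 0.188, either way. A call with a gripper value outside its range is refused whole. The fingers move at their own pace and stop on an object; FORCE is the grip in N (left out, the last holds). Time passes only in rows, so rows that do not move let the fingers close. It gives the time, the measured TCP pose, the force, the opening and the grip force at its end, in the units of the state.
- get_obs(): the state, without advancing time (a new reading comes with each control period).
- grab_frame(name): name is "scene" or "side" or "wrist"; returns the picture (400x640x3 uint8, blue, green, red); there is no depth.
- camera_model(name): a dict with "intrinsics" (3x3 intrinsics, pixels), "world_to_cam" (4x4, takes a point from world to camera coordinates); the wrist camera has in their place "mount" (4x4, takes a point from camera to tool coordinates, whose origin is the TCP and whose axes are the flange's). Camera axes: x right, y up, looking along -z (the intrinsics and any distortion apply to the point x, -y, -z); pixel columns grow to the right and rows downward; lengths in m; the calibration is good to about 2 mm. A picture is of the moment at which its call begins: read the wrist's pose just before it. camera_model takes no time and is no camera call.
- job_done(): hands the job in; it is judged then, once.
The state is a dict: "clock": time; "qpos": joint angles; "qd": joint speeds; "joint_efforts": joint torques, N m; "tool_pos": TCP position; "eef_rot": TCP orientation; "wrist_force": force on the tool from outside, world axes, zero at the start; "torque": the same for the moment, N m; "opening": finger opening in m; "finger_force": force on a finger pad.
Only numpy, scipy, OpenCV 4.12 (cv2) and the standard library are available. Lean on these libraries where they do the work, as an engineer would, in place of code of your own. Each camera call takes 0.05 s, during which the arm holds its last target. There are 200 camera calls.

## Working session

There is one attempt and no reset: what is moved stays moved. The work goes in short steps, Python scripts to look and compute and a shell command to move; the robot and the scene stay as the last step left them, time stands still between calls to the robot, and variables do not carry over. Pictures are saved under pics/ and viewed, at most 10 in all, crops included, and the job is handed in when it is done.

```bash
mkdir -p pics; python3 - <<'E'
from rig import *
import cv2,numpy as np
o=get_obs();print(o)
for n in("scene","side"):
    cv2.imwrite(f"pics/{n}0.png",grab_frame(n));m=camera_model(n);print({k:(np.round(v,4).tolist() if not isinstance(v,str) else v) for k,v in m.items()})
print(camera_model("wrist"))
E
```

```text
{'clock': 0.0, 'qpos': array([ 0.03384326,  0.69001249, -0.19450349,  1.56636734,  0.15727811,
        0.90247868, -0.21513912]), 'qd': array([-0.00073887,  0.0012757 , -0.00162035, -0.00033744, -0.00023722,
       -0.0023183 ,  0.0001398 ]), 'joint_efforts': array([ 1.13546095e-03, -5.39627159e+01, -1.26661520e+00, -1.58547074e+01,
        9.07521317e-03,  9.41080711e-03,  5.53111545e-05]), 'tool_pos': array([ 6.24341048e-01, -7.74425184e-05,  2.30459772e-01]), 'eef_rot': array([-6.19396856e-04,  7.07112407e-01,  7.07100532e-01, -7.05171243e-04]), 'wrist_force': array([-0.49472605,  0.65751462,  0.28525529]), 'torque': array([-0.03142582, -0.02602898,  0.00681588]), 'finger_force': 0.0, 'opening': 0.0853337667614676}
{'intrinsics': [[471.5099, 0.0, 324.8623], [0.0, 471.5099, 197.6167], [0.0, 0.0, 1.0]], 'world_to_cam': [[-0.6585, 0.7525, 0.0048, 0.3701], [-0.574, -0.5063, 0.6436, 0.2515], [0.4867, 0.4211, 0.7654, -1.6769], [0.0, 0.0, 0.0, 1.0]]}
{'intrinsics': [[413.0019, 0.0, 310.0369], [0.0, 413.0019, 198.5207], [0.0, 0.0, 1.0]], 'world_to_cam': [[0.9489, -0.3157, -0.0023, -0.5091], [0.1906, 0.5672, 0.8013, -0.1951], [-0.2517, -0.7607, 0.5983, -1.0168], [0.0, 0.0, 0.0, 1.0]]}
{'intrinsics': array([[281.78740493,   0.        , 316.79118427],
       [  0.        , 281.78740493, 197.71585956],
       [  0.        ,   0.        ,   1.        ]]), 'mount': array([[ 1.78383267e-04,  9.61339516e-01,  2.75365762e-01,
         6.96838857e-02],
       [ 9.99999384e-01, -4.73108398e-04,  1.00388167e-03,
        -1.51545623e-03],
       [ 1.09534898e-03,  2.75365413e-01, -9.61339009e-01,
        -1.42370025e-01],
       [ 0.00000000e+00,  0.00000000e+00,  0.00000000e+00,
         1.00000000e+00]])}
```

View pics/scene0.png

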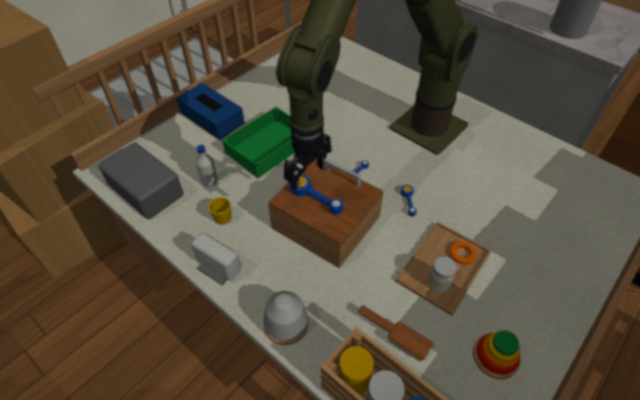

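View pics/side0.png

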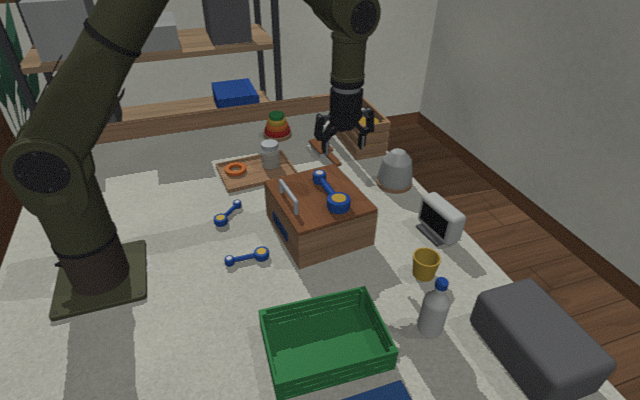

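Rattle candidates in the side view are the large one on the lid (331,190), a small one on the table (228,213), and another small one (247,257). I choose the one on the lid: it is the largest and matches the description. A close crop will confirm it.

```bash
python3 - <<'E'
import cv2
a=cv2.imread("pics/side0.png")[155:295,220:400];cv2.imwrite("pics/c1.png",cv2.resize(a,None,fx=4.2,fy=4.2,interpolation=cv2.INTER_CUBIC))
E
```

```text
(no output)
```

View pics/c1.png

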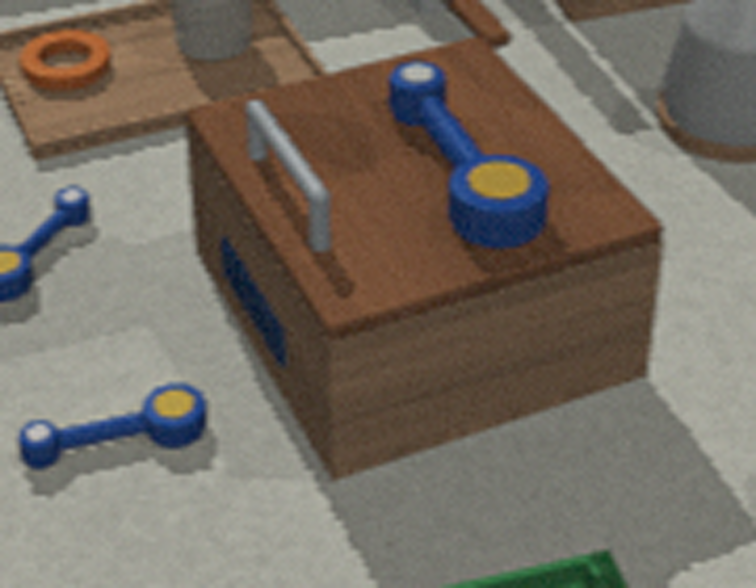

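The crop shows the large rattle on the lid: yellow spot at crop (499,181), white spot at (418,73). The bar runs from (257,105) to (320,190), and the lid corners are (190,112), (335,330), (660,232) and (478,40). The two table rattles are about half its size.

```bash
cat > h.py <<'E'
from rig import *
import numpy as np, cv2
from scipy.spatial.transform import Rotation as R
def ray(K,T,px,z):
    K=np.array(K);d=np.linalg.inv(K)@[px[0],px[1],1];d=np.array([d[0],-d[1],-d[2]])
    c=np.linalg.inv(T);o=c[:3,3];w=c[:3,:3]@d;return o+w*(z-o[2])/w[2]
def fixed(n,px,z):
    m=camera_model(n);return ray(m["intrinsics"],m["world_to_cam"],px,z)
def Ttool(o):
    T=np.eye(4);q=o["eef_rot"];T[:3,:3]=R.from_quat([q[1],q[2],q[3],q[0]]).as_matrix();T[:3,3]=o["tool_pos"];return T
def wrist(o,px,z):
    m=camera_model("wrist");return ray(m["intrinsics"],np.linalg.inv(Ttool(o)@m["mount"]),px,z)
E
python3 - <<'E'
from h import *
np.set_printoptions(precision=4,suppress=True)
f=lambda p:(220+p[0]/4.2,155+p[1]/4.2)
L=np.array([fixed("side",f(p),.122)[:2] for p in[(190,112),(335,330),(660,232),(478,40)]])
print(L,np.linalg.norm(L-np.roll(L,-1,0),axis=1),"yaw",[np.degrees(np.arctan2(*(v)[::-1])) for v in (L[2]-L[1],L[3]-L[0],L[0]-L[1],L[3]-L[2])],L.mean(0))
b=[fixed("side",f(p),.161)[:2] for p in[(255,103),(320,188)]];print("bar",b,np.mean(b,0))
y,w=[fixed("side",f(p),.152)[:2] for p in[(499,181),(418,73)]];v=w-y
print("rattle",y,w,np.linalg.norm(v),np.degrees(np.arctan2(v[1],v[0])),(y+w)/2)
B=np.array([fixed("side",p,.06)[:2] for p in[(260,333),(366,291),(396,350),(274,391)]])
print("basket",B,np.linalg.norm(B-np.roll(B,-1,0),axis=1),B.mean(0))
print("scene check",fixed("scene",(302,184),.152),fixed("scene",(336,206),.152),[fixed("scene",p,.06)[:2] for p in[(223,137),(262,163)]])
E
```

```text
[[ 0.442   0.1047]
 [ 0.4684 -0.1299]
 [ 0.6777 -0.1078]
 [ 0.6523  0.1273]] [0.2361 0.2105 0.2365 0.2115] yaw [np.float64(6.018524589956922), np.float64(6.116946021665339), np.float64(96.42337975951958), np.float64(96.18819750321424)] [ 0.5601 -0.0014]
bar [array([0.4716, 0.0451]), array([ 0.4843, -0.0516])] [ 0.478  -0.0032]
rattle [ 0.5897 -0.0671] [0.5832 0.0579] 0.12511951260628107 92.98888367513308 [ 0.5864 -0.0046]
basket [[ 0.3255 -0.3204]
 [ 0.5696 -0.2892]
 [ 0.5632 -0.4398]
 [ 0.3223 -0.4442]] [0.2461 0.1507 0.241  0.1238] [ 0.4452 -0.3734]
scene check [ 0.5935 -0.0568  0.152 ] [0.591  0.0636 0.152 ] [array([ 0.5558, -0.4508]), array([ 0.5538, -0.2687])]
```

```bash
python3 -m creep '[1,-36,0,0,0,0,0.05, 1,0,0,0,0,0,0]' 40; python3 - <<'E'
from h import *
import json
o=get_obs();im=grab_frame("wrist");cv2.imwrite("pics/w1.png",im)
print(o["tool_pos"],o["eef_rot"],o["opening"])
E
```

```text
clock: 0.35
tool_pos: [0.5859, -0.0002, 0.2307]
eef_rot: [-0.001, 0.689, 0.725, -0.002]
wrist_force: [-0.1, -0.4, -1.5]
opening: 0.0856
finger_force: 0.0
[ 5.85946668e-01 -2.12384722e-04  2.30680746e-01] [-0.00142495  0.68897223  0.72478424 -0.0017454 ] 0.08561156731621308
```

View pics/w1.png

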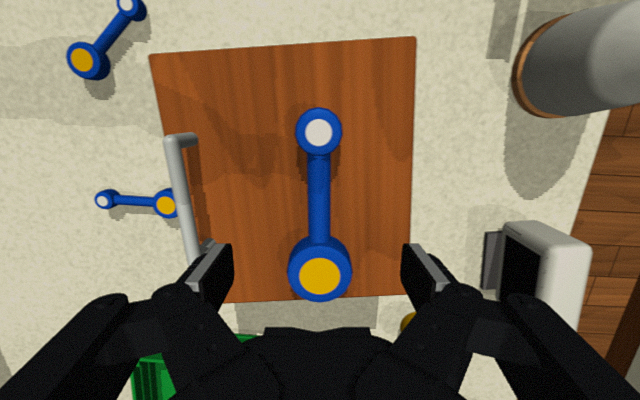

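The wrist view shows the rattle's yellow spot at (320,275) and white spot at (318,132), with the handle running vertically in the image. The bar's left end is at (167,138).

```bash
python3 - <<'E'
from h import *
np.set_printoptions(precision=4,suppress=True)
o=get_obs()
y,w=[wrist(o,p,.152)[:2] for p in[(320,275),(318,132)]];v=w-y
print(y,w,np.linalg.norm(v),np.degrees(np.arctan2(v[1],v[0])),(y+w)/2)
L=[wrist(o,p,.122)[:2] for p in[(150,55),(415,37),(411,300)]];print(L)
print("bar",wrist(o,(180,140),.163)[:2],wrist(o,(194,250),.163)[:2])
E
```

```text
[ 0.5923 -0.065 ] [0.5842 0.0585] 0.12374320794352406 93.76116813212988 [ 0.5883 -0.0033]
[array([0.445, 0.111]), array([0.6578, 0.1346]), array([ 0.6892, -0.1075])]
bar [0.4832 0.0482] [ 0.4873 -0.0405]
```

```bash
python3 -m creep '[1,2,-3,-40,0,0,0.015, 1,0,0,-40,0,0,0, 1,0,0,-15,0,0,0, 1,0,0,-8,0,0,0, 0,0,0,0,0,0,0, -1,0,0,0,0,0,0, -1,0,0,0,0,0,0, -1,0,0,0,0,0,0, -1,0,0,0,0,0,0]' 40
```

```text
clock: 1.52
tool_pos: [0.5913, -0.003, 0.1292]
eef_rot: [0.0, 0.684, 0.73, 0.0]
wrist_force: [-1.9, -0.3, 6.6]
opening: 0.0184
finger_force: 39.1
```

```bash
python3 -m creep '[-1,0,0,0,0,0,0, -1,0,0,10,0,0,0, -1,0,0,20,0,0,0, -1,0,0,0,0,0,0]' 60;  python3 - <<'E'
from h import *
a=grab_frame("wrist");b=grab_frame("side")
cv2.imwrite("pics/w2.png",np.vstack([cv2.resize(a,(480,300)),cv2.resize(b,(480,300))]))
E
```

```text
clock: 2.02
tool_pos: [0.5923, -0.0029, 0.1598]
eef_rot: [0.001, 0.684, 0.73, 0.001]
wrist_force: [0.6, -0.1, -1.1]
opening: 0.0176
finger_force: 58.7
```

View pics/w2.png

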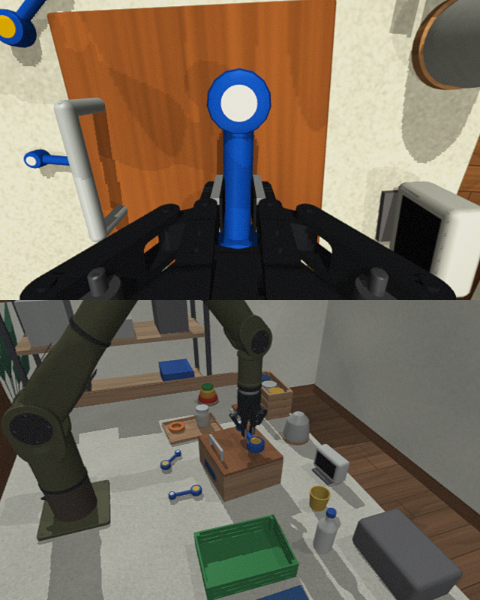

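The rattle is held and level. I'll carry it over the basket, turning it to lie along the basket's length, and look again.

```bash
python3 -m creep '[-1,0,0,40,0,0,0, -1,0,0,50,0,0,0, -1,-16,-42,0,0,0,-0.17, -1,-16,-42,0,0,0,-0.17, -1,-16,-42,0,0,0,-0.17, -1,-16,-42,0,0,0,-0.17, -1,-16,-42,0,0,0,-0.17, -1,-16,-42,0,0,0,-0.17, -1,-16,-42,0,0,0,-0.17, -1,-16,-42,0,0,0,-0.17, -1,-16,-42,0,0,0,-0.17, -1,0,0,0,0,0,0]' ;  python3 - <<'E'
from h import *
print(get_obs()["qpos"])
a=grab_frame("wrist");b=grab_frame("side")[270:400,230:430];cv2.imwrite("pics/w3.png",np.vstack([cv2.resize(a,(480,300)),cv2.resize(b,(480,300))]));cv2.imwrite("pics/w3raw.png",a)
E
```

```text
clock: 3.62
tool_pos: [0.4437, -0.3853, 0.2475]
eef_rot: [0.001, 0.999, 0.049, -0.002]
wrist_force: [0.2, 0.5, -0.7]
opening: 0.0178
finger_force: 58.7
[ 0.52012068  0.62485413  0.196571    1.67536942 -0.14621208  0.85651565
 -0.69652671]
```

View pics/w3.png

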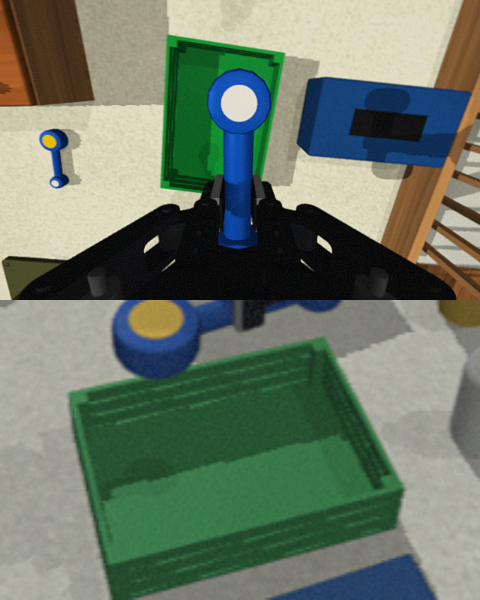

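The wrist view (full-resolution pixels) shows basket rim corners at about (224,49), (379,72) and (216,248). The side crop gives rim corners (260,310), (365,287), (397,351) and (276,383).

```bash
python3 - <<'E'
from h import *
np.set_printoptions(precision=4,suppress=True)
o=get_obs()
def box(P,n):
    P=np.array(P)[:,:2];print(n,P.tolist(),np.linalg.norm(np.diff(P,axis=0),axis=1));return P
P=box([wrist(o,p,.06) for p in[(216,248),(224,49),(379,72)]],"wrist"); print("centre",(P[0]+P[2])/2,"yaw",np.degrees(np.arctan2(*(P[1]-P[0])[::-1])))
P=box([fixed("side",p,.06) for p in[(260,310),(365,287),(397.5,351.5),(276,383)]],"side");print(P.mean(0),(P[0]+P[2])/2,"yaw",np.degrees(np.arctan2(*(P[1]-P[0])[::-1])))
# colour-based outline in the side picture at start
s=cv2.imread("pics/side0.png");h=cv2.cvtColor(s,cv2.COLOR_BGR2HSV)
m=cv2.inRange(h,(50,120,30),(85,255,255));m[:270]=0
c=max(cv2.findContours(m,0,2)[0],key=cv2.contourArea);print(cv2.approxPolyDP(cv2.convexHull(c),5,True)[:,0].tolist())
r=wrist(o,(318,137),o["tool_pos"][2]+.023);print("white disc",r)
E
```

```text
wrist [[0.3394524508253235, -0.2613870342267291], [0.5723503503317899, -0.26806959309368794], [0.5675617747826128, -0.43470100503482506]] [0.233  0.1667]
centre [ 0.4535 -0.348 ] yaw -1.6435416433527725
side [[0.33800157043924745, -0.2655739497071967], [0.5722481983859564, -0.2781261318376528], [0.564436403772947, -0.44354564432965304], [0.32933952896701013, -0.4310600812797866]] [0.2346 0.1656 0.2354]
[ 0.451  -0.3546] [ 0.4512 -0.3546] yaw -3.0672795364986047
[[364, 287], [397, 351], [393, 368], [277, 399], [259, 310]]
white disc [ 0.5066 -0.3746  0.2704]
```

```bash
python3 -m creep '[-1,8,32,0,0,0,-0.15, -1,0,0,-50,0,0,0, -1,0,0,-50,0,0,0, -1,0,0,-50,0,0,0, -1,0,0,-40,0,0,0, -1,0,0,-20,0,0,0, -1,0,0,-10,0,0,0, -1,0,0,-5,0,0,0, -1,0,0,-3,0,0,0, -1,0,0,0,0,0,0]'
```

```text
clock: 4.97
tool_pos: [0.4554, -0.3491, 0.0208]
eef_rot: [0.0, 1.0, -0.022, 0.0]
wrist_force: [0.2, 0.2, 0.2]
opening: 0.0178
finger_force: 58.8
```

```bash
python3 - <<'E'
from h import *
a=grab_frame("wrist");b=grab_frame("side")[270:400,230:430];cv2.imwrite("pics/w4.png",np.vstack([cv2.resize(a,(480,300)),cv2.resize(b,(480,300))]))
E
```

```text
(no output)
```

View pics/w4.png

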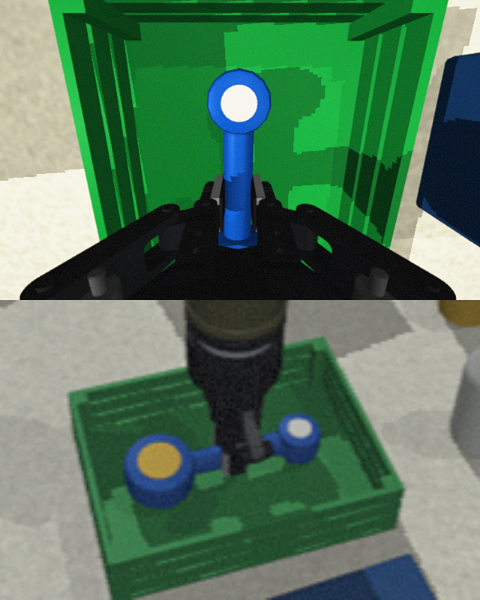

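The rattle is inside, aligned with the basket and centred, hovering a few mm above the floor. I'll lower it in small steps until it touches.

```bash
python3 -m creep '[-1,0,0,-4,0,0,0, -1,0,0,-3,0,0,0, -1,0,0,0,0,0,0]'; python3 -m creep '[-1,0,0,-2,0,0,0, -1,0,0,0,0,0,0]'
```

```text
clock: 5.45
tool_pos: [0.4548, -0.3488, 0.013]
eef_rot: [-0.0, 1.0, -0.022, -0.0]
wrist_force: [0.3, -0.7, -0.5]
opening: 0.0176
finger_force: 58.8
clock: 5.7
tool_pos: [0.455, -0.3491, 0.0123]
eef_rot: [0.0, 1.0, -0.022, 0.0]
wrist_force: [-1.3, 1.6, 6.7]
opening: 0.0177
finger_force: 59.8
```

```bash
python3 -m creep '[-0.3,0,0,0,0,0,0, 0,0,0,0,0,0,0, 0,0,0,0,0,0,0, 0,0,0,0,0,0,0]'; python3 -m creep '[0,0,0,10,0,0,0, 0,0,0,30,0,0,0, 0,0,0,50,0,0,0, 0,0,0,50,0,0,0, 0,0,0,50,0,0,0, 0,0,0,40,0,0,0, 0,0,0,0,0,0,0]'; python3 - <<'E'
from h import *
a=grab_frame("wrist");b=grab_frame("side")[270:400,230:430];cv2.imwrite("pics/w5.png",np.vstack([cv2.resize(a,(480,300)),cv2.resize(b,(480,300))]))
E
```

```text
clock: 6.2
tool_pos: [0.4549, -0.3489, 0.0112]
eef_rot: [-0.0, 1.0, -0.022, -0.0]
wrist_force: [0.2, -0.3, -0.4]
opening: 0.0429
finger_force: 0.0
clock: 7.08
tool_pos: [0.4565, -0.3505, 0.2453]
eef_rot: [0.002, 1.0, -0.022, 0.003]
wrist_force: [-0.1, -0.3, -0.8]
opening: 0.0428
finger_force: 0.0
```

View pics/w5.png

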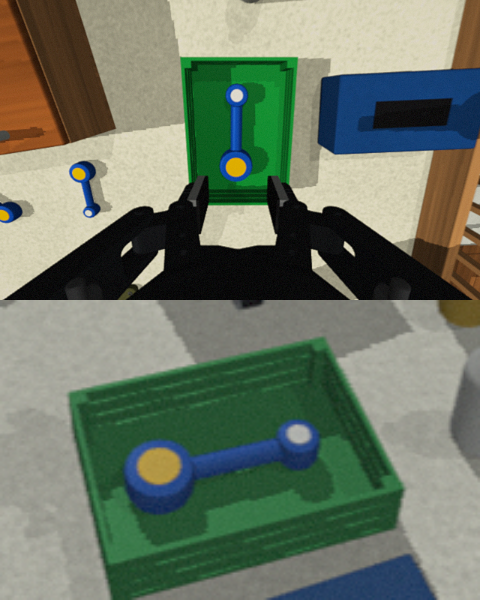

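The rattle lies flat and released in the basket: wrist view (236,95)–(236,166), about parallel to the walls. Next I go above the bar at about (0.481, -0.004).

```bash
python3 -m creep '[0.5,2.5,34.6,1,0,0,0.1725, 1,2.5,34.6,1,0,0,0.1725, 1,2.5,34.6,0,0,0,0.1725, 1,2.5,34.6,0,0,0,0.1725, 1,2.5,34.6,0,0,0,0.1725, 1,2.5,34.6,0,0,0,0.1725, 1,2.5,34.6,0,0,0,0.1725, 1,2.5,34.6,0,0,0,0.1725, 1,2.5,34.6,0,0,0,0.1725, 1,2.5,34.6,0,0,0,0.1725, 1,0,0,0,0,0,0]' 40;python3 - <<'E'
from h import *
o=get_obs();T=Ttool(o);print("tool y yaw",np.degrees(np.arctan2(T[1,1],T[0,1])),T[:3,2],o["qpos"])
a=grab_frame("wrist");cv2.imwrite("pics/w6.png",a)
E
```

```text
clock: 8.55
tool_pos: [0.4792, 0.0003, 0.2422]
eef_rot: [-0.002, 0.665, 0.747, 0.0]
wrist_force: [-0.0, -0.1, 0.3]
opening: 0.0851
finger_force: 0.0
tool y yaw 6.66480617561403 [-0.0026174   0.00234312 -0.99999383] [ 0.06758806  0.49189862 -0.2458012   1.97502499  0.17571609  0.69714563
 -0.16926577]
```

View pics/w6.png

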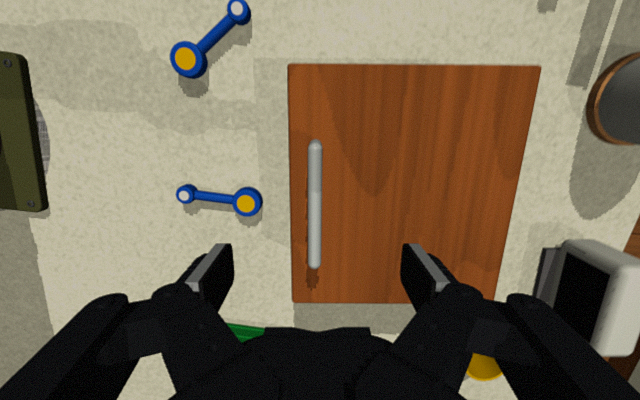

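The bar shows at (316,146)–(314,265). It is centred between the fingers (column about 317) and aligned with them.

```bash
python3 - <<'E'
from h import *
o=get_obs()
a,b=[wrist(o,p,.161)[:2] for p in[(316,145),(314.5,266)]];v=a-b
print(a,b,(a+b)/2,np.linalg.norm(v),np.degrees(np.arctan2(v[1],v[0]))-90)
E
python3 -m creep '[1,0,0,-40,0,0,0, 1,0,0,-40,0,0,0, 1,0,0,-15,0,0,0, 1,0,0,-9,0,0,0, 1,0,0,0,0,0,0]'
```

```text
[0.47097164 0.04624553] [ 0.48139433 -0.05916179] [ 0.47618299 -0.00645813] 0.10592136418760058 5.647058088582256
clock: 9.22
tool_pos: [0.4796, -0.0038, 0.1388]
eef_rot: [-0.0, 0.668, 0.744, -0.001]
wrist_force: [-0.4, -1.1, 0.1]
opening: 0.0857
finger_force: 0.0
```

```bash
python3 -m creep '[0,0,0,0,0,0,0, -1,0,0,0,0,0,0, -1,0,0,0,0,0,0, -1,0,0,0,0,0,0, -1,0,0,0,0,0,0, -1,0,0,0,0,0,0]' 60
```

```text
clock: 9.98
tool_pos: [0.4775, -0.0033, 0.1395]
eef_rot: [-0.001, 0.667, 0.745, -0.002]
wrist_force: [-4.4, -0.2, 7.0]
opening: 0.0101
finger_force: 58.5
```

```bash
python3 - <<'E'
import numpy as np
p=np.radians(6.1);n=12;t=np.radians(np.linspace(0,45,n+1));f=t*22/45;d=17.5
r=np.hypot(195,47);a=np.arctan2(47,195)
X=-r*np.cos(a+t)-d*np.sin(f);Z=r*np.sin(a+t)-d*np.cos(f)
dx=np.diff(X);print(np.round(np.c_[dx*np.cos(p),dx*np.sin(p),np.diff(Z)],1),X[-1]-X[0],Z[-1]-Z[0],-.384/n*np.sin(p),.384/n*np.cos(p))
E
```

```text
[[ 2.9  0.3 12.7]
 [ 3.7  0.4 12.4]
 [ 4.5  0.5 12.1]
 [ 5.3  0.6 11.8]
 [ 6.1  0.6 11.4]
 [ 6.8  0.7 11. ]
 [ 7.5  0.8 10.5]
 [ 8.1  0.9  9.9]
 [ 8.8  0.9  9.4]
 [ 9.3  1.   8.7]
 [ 9.9  1.1  8.1]
 [10.4  1.1  7.4]] 83.79258099961248 125.3941235922257 -0.0034004502827594623 0.03181881421226255
```

```bash
python3 -m creep '[-1,2.9,0.3,12.7,-0.0034,0.0318,0, -1,3.7,0.4,12.4,-0.0034,0.0318,0, -1,4.5,0.5,12.1,-0.0034,0.0318,0, -1,5.3,0.6,11.8,-0.0034,0.0318,0, -1,0,0,0,0,0,0]'
```

```text
clock: 10.6
tool_pos: [0.4934, -0.0016, 0.1881]
eef_rot: [-0.045, 0.666, 0.743, -0.05]
wrist_force: [-4.6, 0.3, -0.8]
opening: 0.0097
finger_force: 59.1
```

```bash
python3 -m creep '[-1,6.1,0.6,11.4,-0.0034,0.0318,0, -1,6.8,0.7,11,-0.0034,0.0318,0, -1,7.5,0.8,10.5,-0.0034,0.0318,0, -1,8.1,0.9,9.9,-0.0034,0.0318,0, -1,8.8,0.9,9.4,-0.0034,0.0318,0, -1,9.3,1,8.7,-0.0034,0.0318,0, -1,9.9,1.1,8.1,-0.0034,0.0318,0, -1,10.4,1.1,7.4,-0.0034,0.0318,0, -1,0,0,0,0,0,0, -1,0,0,0,0,0,0]'; python3 - <<'E'
from h import *
o=get_obs();T=Ttool(o);b=T[:3,3]-.0175*T[:3,2];b0=np.array([.4775,-.0033,.157]);u=np.array([np.cos(.1065),np.sin(.1065)])
hx=b0[:2]@u+.195;dx=hx-b[:2]@u;dz=b[2]-.11
print("bar",b,"toolz",T[:3,2],"radius",np.hypot(dx,dz),"angle",np.degrees(np.arctan2(dz,dx))-13.55)
cv2.imwrite("pics/s7.png",cv2.resize(grab_frame("side")[130:280,220:420],(800,600),interpolation=cv2.INTER_CUBIC))
E
```

```text
clock: 11.85
tool_pos: [0.5596, 0.0058, 0.2657]
eef_rot: [-0.131, 0.654, 0.731, -0.145]
wrist_force: [-8.5, -0.2, 8.5]
opening: 0.01
finger_force: 59.1
bar [0.56627315 0.00649067 0.28189965] toolz [-0.38065616 -0.04072632 -0.92381939] radius 0.2017911634824752 angle 44.8655473408553
```

View pics/s7.png

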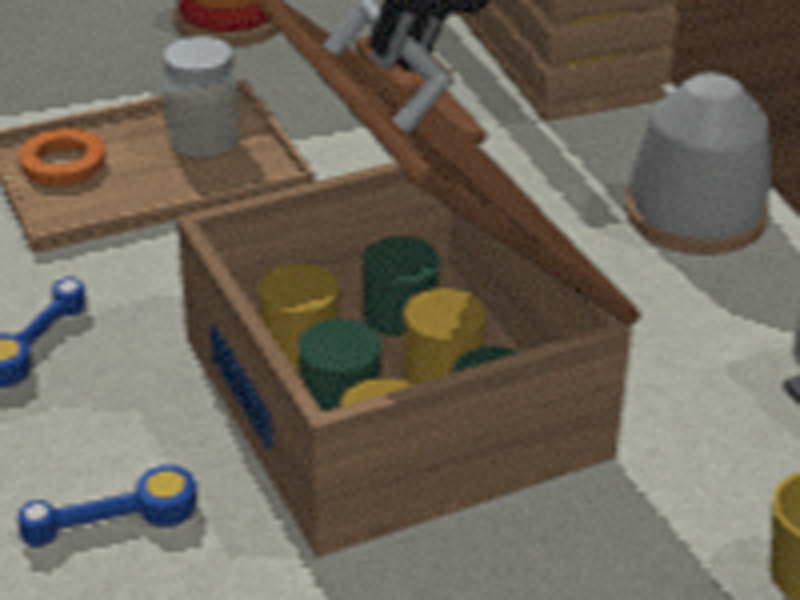

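The lid is held half open by the bar. The grip geometry gives about 44.9°, and the jar and teether have not moved. I'll hold briefly, check for slip, and hand in.

```bash
python3 -m creep '[-1,0,0,0,0,0,0, -1,0,0,0,0,0,0, -1,0,0,0,0,0,0, -1,0,0,0,0,0,0]' && python3 -c "
from rig import *
print(job_done())"
```

```text
clock: 12.4
tool_pos: [0.5596, 0.0058, 0.2657]
eef_rot: [-0.131, 0.654, 0.731, -0.145]
wrist_force: [-7.8, -0.3, 7.5]
opening: 0.0098
finger_force: 59.1
the job is handed in; nothing more can be done
None
```

The blue rattle lies flat and released in the green basket, the gripper is holding the chest's lid by its bar at about 45° (44.9° worked out from the grip position), and I handed the job in at 12.4 s.

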